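# Roll-test lens tubes and reject the one that rocks

### The arm

A 6-joint arm with a two-finger parallel gripper is mounted at the origin on the work surface. World frame = base frame: x ahead of the robot, y to its left, z up, the work surface at z = 0. Lengths are in m, angles in rad, forces in N, time in s.
With the tool pointing down it reaches from about 0.325 to 0.875 m from the base axis. Payload 4.4 kg.
Tool frame: the origin (TCP) lies midway between the tips of the shut fingers; the grasp point (between the pads) lies 19 mm behind it; x points along the fingers, y is the direction in which the jaws open and shut, and the axes are right-handed (so a half turn about x gives the same grasp; the last joint's range is limited). The gripper opens to 85 mm and grips with 20 to 120 N. Pads are 22 mm wide; open, the fingers measure 114 mm over their backs; the gripper's body (76 mm by 85 mm) begins 54 mm behind the grasp point. The pads swing forward as they close: fully open they stand 13 mm farther back than shut.
Start: joints at [1.192, 0.207, 1.542, -0, 1.393, -0.15], TCP at [0.13, 0.56, 0.231] pointing down, gripper open.
Joint ranges: [-2.73, 2.73], [-0.86, 2.22], [0.23, 2.46], [-1.11, 4.25], [0.08, 2.63], [-2.82, 2.82]. Speed limits (rad/s): [2.79, 2.79, 3.14, 3.14, 3.14, 3.14].

### API

Orientations are given as [roll, pitch, yaw] about the fixed x, y, z axes, in that order (R = Rz(yaw) Ry(pitch) Rx(roll)).
In Python, from bench import bot gives the robot as it stands.
- The arm moves only by the tool arm_command, never from a script. Its argument "series" is text: rows parted by semicolons, each of 5 numbers parted by spaces: the finger opening in m, from 0 to 0.0854, then the shift along the tool's x, y, z in m, then the turn about the tool's x in rad. A call has 1 to 12 rows; each row shifts and turns the commanded pose from where the row before left it, along the tool's axes as they then stand; what a row does not reach is not made up. A row lasts 1/12 s, in which the tool goes at most 41.7 mm and 7.16 degrees, less where a joint would pass 70% of its speed; a pose out of reach is approached as far as the arm can. A call with a gripper value outside its range is refused whole. The fingers move at their own pace and stop on an object; the grip force is fixed at half the most. Time passes only in rows, so rows that do not move let the fingers close. It gives the time, the measured TCP pose, the force and the opening at its end, in the units of the state.
- bot.sense(): the state, without advancing time (a new reading comes with each control period).
- bot.grab_frame(name): name is "side" or "top"; returns the picture (420x560x3 uint8, red, green, blue); there is no depth.
- bot.get_calibration(name): a dict with "fov_y" (degrees; the focal length in pixels is half the picture's height over the tangent of half this angle, whatever the lens; pixels are square), "cx", "cy" (the principal point, pixels), "R" (3x3) and "t" (3): a world point X has camera coordinates R X + t. Camera axes: x right, y down, z forward; pixel columns grow to the right and rows downward; lengths in m; the calibration is good to about 2 mm. A picture is of the moment at which its call begins. get_calibration takes no time and is no camera call.
- bot.job_done(): hands the job in, once; it reports no verdict.
The state is a dict: "time": time; "joint_pos": joint angles; "qvel": joint speeds; "joint_efforts": joint torques, N m; "tcp_pos": TCP position; "tool_rot": TCP orientation; "ft_force": force on the tool from outside, world axes, zero at the start; "torque": the same for the moment, N m; "grip_width": opening from 0.0 (shut) to 1.0 (fully open).
Only numpy, scipy, OpenCV 4.12 (cv2) and the standard library are available. Lean on these libraries where they do the work, as an engineer would, in place of code of your own. Each camera call takes 0.05 s, during which the arm holds its last target.

### The job

In one of the three lens tubes on the granite plate the core sits off-centre; it cannot be seen, but rolled a little way and let go the tube rocks back. Find it by rolling the tubes on the plate: roll the two good ones across and off the edge into the blue-lined trough, and put the one that rocks in the red tray. Do not lift a good tube off the plate, do not let the bad one go into the trough, and leave the lens mount, the jar and the screwdriver alone.

Things in the scene. Friction and masses are not known exactly. Their poses are not given: they have to be found in the camera images.
- plate: grey granite surface plate 300 x 300 mm, 40 mm high, level, fixed, place and yaw vary. Origin under its centre, top at z = 40 mm. The tubes lie along its x (within 4 degrees) near x = -100, 0, 100 mm, at y -95 to -15 mm; the trough is at its +y edge. A good tube stays about where it is left; the bad one, rolled under half a turn (63 mm), rolls back on release until its heavy side is nearly down
- trough (a point): centre of the blue-lined floor of the catch trough fixed along the plate's +y edge: 350 mm long (along the plate's x), 60 mm wide inside, its floor 32 mm below the plate's top and 8 mm above the bench; aluminium walls 60 mm above the bench on the far side and the ends, open to the plate
- tube_a: one of three look-alike closed lens tubes, black with aluminium bands, a smooth cylinder 40 mm in diameter and 70 mm long, 0.3 kg, lying on the plate with a white index line on top. Origin at the middle of its axis; own x along the axis, z through the index line. Two are balanced, one is heavy on the side away from the line. The rules call them good_1, good_2 and rocker, not saying which is which
- tube_b: one of three look-alike closed lens tubes, black with aluminium bands, a smooth cylinder 40 mm in diameter and 70 mm long, 0.3 kg, lying on the plate with a white index line on top. Origin at the middle of its axis; own x along the axis, z through the index line. Two are balanced, one is heavy on the side away from the line. The rules call them good_1, good_2 and rocker, not saying which is which
- tube_c: one of three look-alike closed lens tubes, black with aluminium bands, a smooth cylinder 40 mm in diameter and 70 mm long, 0.3 kg, lying on the plate with a white index line on top. Origin at the middle of its axis; own x along the axis, z through the index line. Two are balanced, one is heavy on the side away from the line. The rules call them good_1, good_2 and rocker, not saying which is which
- reject_tray: red open plastic tray for rejects, fixed on the bench, 140 (its x) x 115 (its y) x 35 mm outside, walls and floor 4 mm. Origin: centre of its underside. It changes places with the blue tray
- parts_tray: blue open plastic tray, same size as the red one, with small parts in it, fixed; not used. Origin: centre of its underside
- lens_mount: bystander: round lens in a black mount on a steel post and round foot, 145 mm high, foot 64 mm wide, upright. Origin under its foot; leave alone
- jar: bystander: amber jar 52 mm wide and 75 mm high, upright. Origin under it; leave alone
- driver: bystander: screwdriver 170 mm long lying beyond the plate, along its own x. Leave alone
Mind the look-alikes: they are no part of the job. Leave any yellow look-alike of the tube_b alone.

How it is judged:
By the outcome, as a careful person would: the job done as asked, in the order asked, and still so for the second after the job is handed in, with the robot touching nothing.
It also fails if it takes over 72 s, if anything falls off the work surface, if the arm or the gripper's body presses on something with over 40 N, if the wrist force passes 120 N, or if a joint passes its speed limit or range.

## Working session

There is one attempt and no reset: what is moved stays moved. The work goes in short steps, Python scripts to look and compute and a tool call to move; the robot and the scene stay as the last step left them, time stands still between calls to the robot, and variables do not carry over. Pictures are saved under pics/ and viewed, and the job is handed in when it is done.

Besides the shell and the picture viewer there is one more tool, called after "Emit:" as a command line: name --argument value ..., lists and objects as JSON in quotes. arm_command: Moves the arm, as the interface text tells. Its arguments: {"type":"object","properties":{"series":{"type":"string"}},"required":["series"]}

```bash
ls; mkdir -p pics; python3 - <<'E'
from bench import bot
import cv2
print(bot.sense())
for n in ("top","side"):
    im=bot.grab_frame(n); cv2.imwrite(f"pics/{n}0.png",im[:,:,::-1]); print(n,bot.get_calibration(n))
E
```

```text
pics
{'time': 0.0, 'joint_pos': array([ 1.19147224e+00,  2.07393069e-01,  1.54298657e+00,  2.48679094e-05,
        1.39348332e+00, -1.50489699e-01]), 'qvel': array([ 1.19977930e-03, -2.97532956e-05, -1.24470563e-04,  2.00298330e-03,
        1.03123787e-03,  2.57973767e-04]), 'joint_efforts': array([-1.43906080e-03, -3.83052635e+01, -2.91586107e+01, -3.54792073e-04,
        1.09556704e-02,  1.48195483e-05]), 'tcp_pos': array([0.13014617, 0.55929402, 0.23012558]), 'tool_rot': array([-1.73206303,  1.56852589, -1.96090183]), 'ft_force': array([ 1.16696357, -0.17959979,  0.61807812]), 'torque': array([ 0.00906332,  0.01067996, -0.00849588]), 'grip_width': 0.9991194327736587}
top {'fov_y': 46.622676601553955, 'cx': 281.24012744054767, 'cy': 214.45932019291064, 'R': array([[ 0.01833575, -0.99955942,  0.02334043],
       [-0.98307597, -0.02227944, -0.18183858],
       [ 0.18227847, -0.01961127, -0.98305135]]), 't': array([0.0437389 , 0.60545593, 1.08797815])}
side {'fov_y': 55.49145901001002, 'cx': 280.6700277790924, 'cy': 205.30267544785607, 'R': array([[-0.94330464, -0.33180743,  0.00895469],
       [-0.231942  ,  0.63961611, -0.73286707],
       [ 0.23744318, -0.69339388, -0.68031292]]), 't': array([0.58979811, 0.14723828, 1.07103197])}
```

View pics/top0.png

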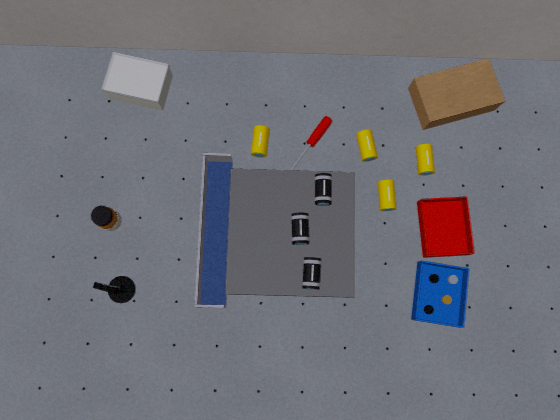

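View pics/side0.png

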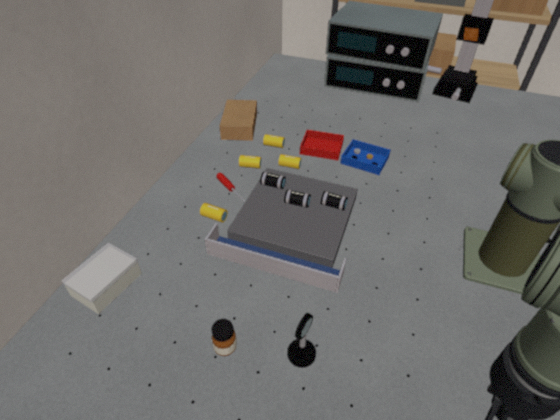

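```bash
cat > h.py <<'E'
from bench import bot
import numpy as np, cv2
def K(c): 
    f=210/np.tan(np.radians(c["fov_y"])/2); return f,c["cx"],c["cy"]
def w(n,u,v,z):
    c=bot.get_calibration(n); f,cx,cy=K(c); R=np.array(c["R"]);t=np.array(c["t"])
    d=R.T@np.array([(u-cx)/f,(v-cy)/f,1]); o=-R.T@t
    return o+d*(z-o[2])/d[2]
def px(n,X):
    c=bot.get_calibration(n); f,cx,cy=K(c); p=np.array(c["R"])@X+np.array(c["t"])
    return np.array([cx+f*p[0]/p[2],cy+f*p[1]/p[2]])
def crop(n,x0,y0,x1,y1,s,out):
    im=bot.grab_frame(n); cv2.imwrite("pics/full_"+out,im[:,:,::-1])
    cv2.imwrite("pics/"+out,cv2.resize(im[y0:y1,x0:x1,::-1],None,fx=s,fy=s,interpolation=cv2.INTER_CUBIC))
E
python3 - <<'E'
import cv2
im=cv2.imread("pics/top0.png")
cv2.imwrite("pics/c1.png",cv2.resize(im[145:315,190:365],None,fx=3.5,fy=3.5,interpolation=cv2.INTER_CUBIC))
cv2.imwrite("pics/c2.png",cv2.resize(im[180:340,400:490],None,fx=3.5,fy=3.5,interpolation=cv2.INTER_CUBIC))
im=cv2.imread("pics/side0.png")
cv2.imwrite("pics/c3.png",cv2.resize(im[120:295,200:400],None,fx=3.4,fy=3.4,interpolation=cv2.INTER_CUBIC))
E
```

```text
(no output)
```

View pics/c1.png

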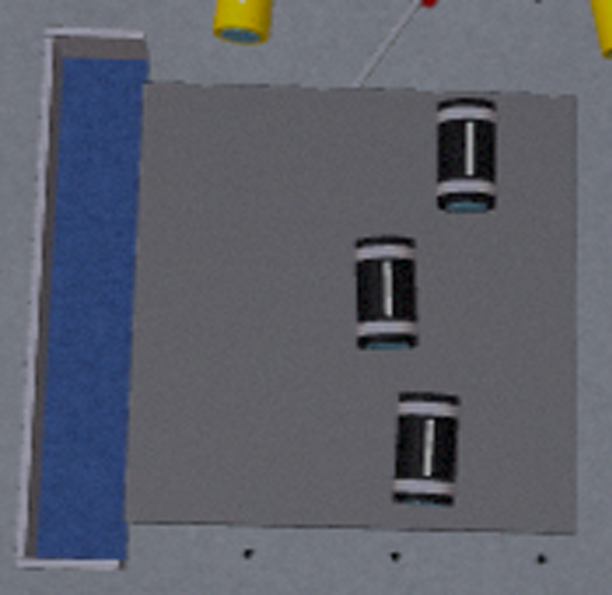

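View pics/c2.png

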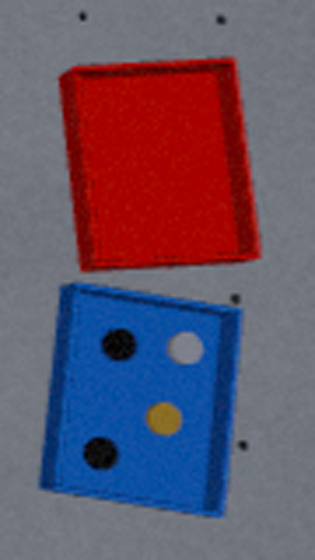

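View pics/c3.png

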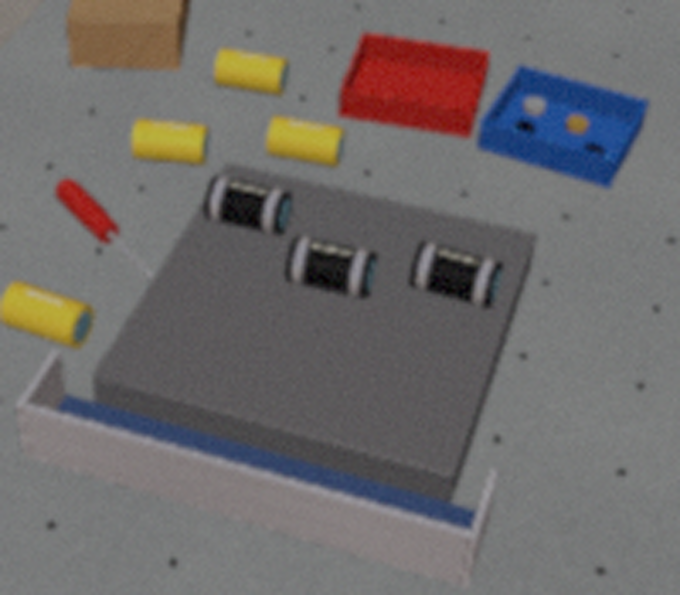

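```bash
python3 - <<'E'
from h import *
np.set_printoptions(precision=4,suppress=True)
def t(x,y,x0=190,y0=145,s=3.5): return x0+(x+.5)/s-.5,y0+(y+.5)/s-.5
P=[w("top",*t(x,y),.04) for x,y in [(145,83),(577,97),(577,534),(127,522)]]
print(np.array(P)); P=np.array(P)
print([np.linalg.norm(P[i]-P[(i+1)%4]) for i in range(4)], P.mean(0))
Q=np.array([w("side",*t(x,y,200,120,3.4),.04) for x,y in [(95,382),(228,165),(536,236),(455,477)]])
print(Q,[np.linalg.norm(Q[i]-Q[(i+1)%4]) for i in range(4)],Q.mean(0))
for a,b in [((471,122),(471,174)),((387,261),(390,314)),((431,419),(428,475))]:
    A=w("top",*t(*a),.08);B=w("top",*t(*b),.08); m=(A+B)/2
    print("tube",m,np.linalg.norm(A-B),np.degrees(np.arctan2(*(A-B)[[1,0]])))
for a,b in [((222,183),(265,193)),((313,240),(356,250)),((440,247),(484,256))]:
    A=w("side",*t(*a,200,120,3.4),.08);B=w("side",*t(*b,200,120,3.4),.08); print("side tube",(A+B)/2,np.degrees(np.arctan2(*(A-B)[[1,0]])))
T=np.array([w("top",*t(x,y,400,180),.035) for x,y in [(62,75),(236,58),(260,260),(82,270)]]); print(T,T.mean(0),[np.linalg.norm(T[i]-T[(i+1)%4]) for i in range(4)])
s=bot.sense()
from scipy.spatial.transform import Rotation as Ro
print(Ro.from_euler("xyz",s["tool_rot"]).as_matrix())
E
```

```text
[[ 0.7176  0.179   0.04  ]
 [ 0.715  -0.1199  0.04  ]
 [ 0.4165 -0.1171  0.04  ]
 [ 0.4187  0.1797  0.04  ]]
[np.float64(0.2988265816214839), np.float64(0.2985307375124752), np.float64(0.29685433261878863), np.float64(0.2988581775732665)] [0.567  0.0304 0.04  ]
[[ 0.7124  0.1872  0.04  ]
 [ 0.7135 -0.1135  0.04  ]
 [ 0.4165 -0.1109  0.04  ]
 [ 0.4184  0.1846  0.04  ]] [np.float64(0.30072435776756384), np.float64(0.2969785779424046), np.float64(0.29550144220435676), np.float64(0.2940912135225064)] [0.5652 0.0368 0.04  ]
tube [ 0.6671 -0.042   0.08  ] 0.035466001272963746 0.12991553762492328
tube [0.5722 0.0118 0.08  ] 0.0350539169546844 3.8416624023421355
tube [ 0.4691 -0.0157  0.08  ] 0.03585881725352475 -2.6998939642470727
side tube [ 0.6697 -0.0387  0.08  ] -0.35932894509237595
side tube [0.5706 0.0073 0.08  ] 0.17374320574424915
side tube [ 0.4672 -0.0214  0.08  ] 2.1759091146983267
[[ 0.6485 -0.2724  0.035 ]
 [ 0.6634 -0.3942  0.035 ]
 [ 0.5232 -0.4034  0.035 ]
 [ 0.5139 -0.2816  0.035 ]] [ 0.5873 -0.3379  0.035 ] [np.float64(0.1227101217958954), np.float64(0.14041764705192863), np.float64(0.1221496355075952), np.float64(0.1348407479515796)]
[[-0.0008  0.2268  0.9739]
 [-0.0019  0.9739 -0.2268]
 [-1.     -0.0021 -0.0003]]
```

Emit:
arm_command --series "0 0 0 0 -0.115; 0 0 0 0 -0.114; 0 0 -0.03 0.022 0; 0 0 -0.03 0.022 0; 0 0 -0.03 0.022 0; 0 0 -0.03 0.022 0; 0 0 -0.03 0.022 0; 0 0 -0.03 0.022 0; 0 0 -0.03 0.022 0; 0 0 -0.03 0.022 0; 0 0 -0.03 0.022 0; 0 0 -0.03 0.022 0"

```text
time: 1.1
tcp_pos: [0.3508, 0.2583, 0.231]
tool_rot: [-2.788, 1.57, -2.787]
ft_force: [0.2, 1.2, -0.3]
grip_width: -0.004
```

Emit:
arm_command --series "0 0 -0.03 0.022 0; 0 0 -0.03 0.022 0; 0 0 -0.03 0.022 0; 0 0 -0.03 0.022 0; 0 0 -0.03 0.022 0; 0 0 -0.03 0.022 0; 0 0 -0.03 0.022 0; 0 0 -0.03 0.022 0; 0 0 -0.03 0.022 0; 0 0 -0.03 0.022 0; 0 0 0 0 0; 0 0 0 0 0"

```text
time: 2.1
tcp_pos: [0.5708, -0.0415, 0.2302]
tool_rot: [2.822, 1.569, 2.819]
ft_force: [0.1, -0.2, 0.2]
grip_width: 0.002
```

Emit:
arm_command --series "0 0.038 -0.003 0 0; 0 0.038 -0.003 0 0; 0 0.038 -0.003 0 0; 0 0.038 0 0 0; 0 0.02 0 0 0; 0 0.01 0 0 0; 0 0 0 0 0"

```text
time: 2.68
tcp_pos: [0.5674, -0.0471, 0.0464]
tool_rot: [2.872, 1.564, 2.873]
ft_force: [-1.4, -0.6, 0.9]
grip_width: 0.001
```

```bash
python3 - <<'E'
from h import *
crop("top",190,145,365,315,3.5,"a1.png")
crop("side",200,120,400,295,3.4,"a2.png")
E
```

```text
(no output)
```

View pics/a1.png

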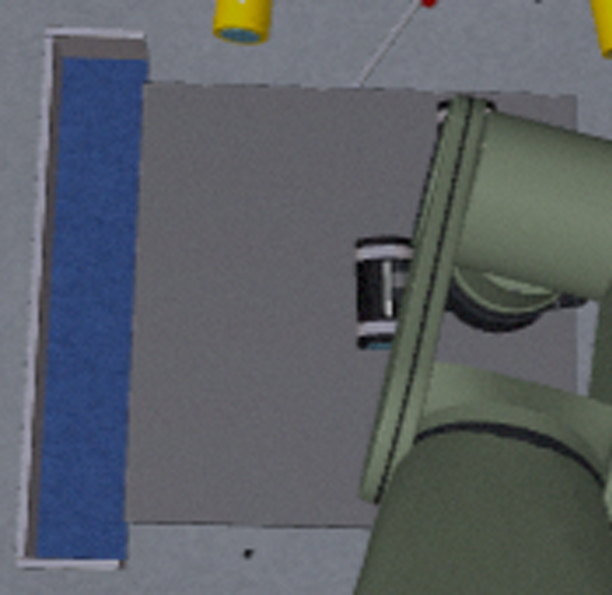

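View pics/a2.png

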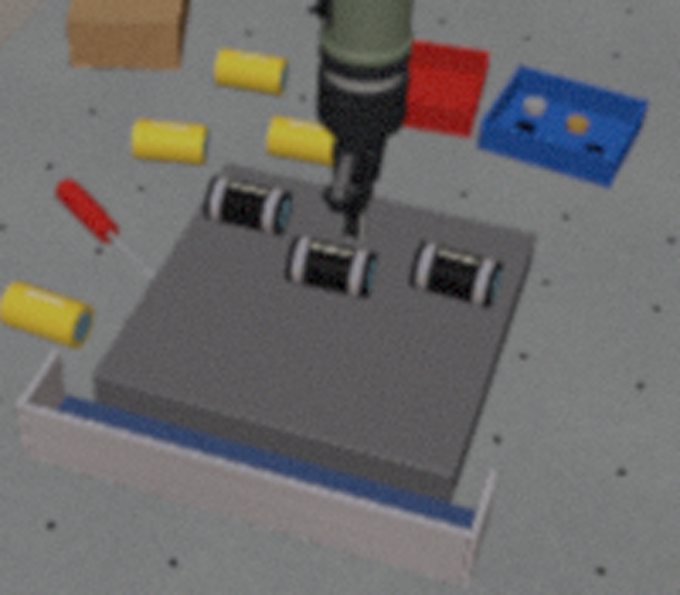

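Emit:
arm_command --series "0 0 0.006 0 0; 0 0 0.006 0 0; 0 0 0.006 0 0; 0 0 0.005 0 0; 0 0 0.005 0 0; 0 0 0.005 0 0; 0 0 0.005 0 0; 0 0 0.005 0 0; 0 0 0.005 0 0; 0 0 0.003 0 0; 0 0 0.002 0 0; 0 0 0 0 0"

```text
time: 3.78
tcp_pos: [0.5704, 0.0046, 0.0491]
tool_rot: [2.68, 1.57, 2.681]
ft_force: [-0.5, 0.2, -0.6]
grip_width: 0.001
```

```bash
python3 - <<'E'
from h import *
crop("side",200,120,400,295,3.4,"b2.png")
E
```

```text
(no output)
```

View pics/b2.png

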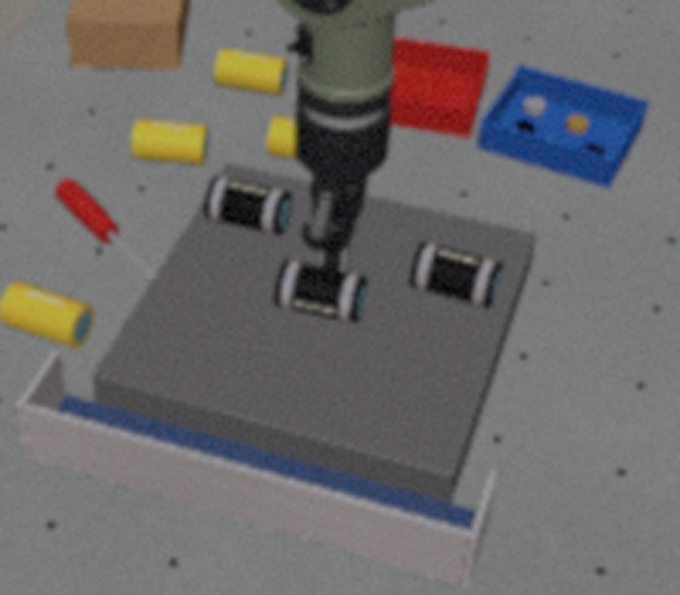

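Emit:
arm_command --series "0 0 -0.02 0 0; 0 0 -0.025 0 0; 0 0 -0.015 0 0; 0 0 0 0 0; 0 0 0 0 0; 0 0 0 0 0; 0 0 0 0 0; 0 0 0 0 0; 0 0 0 0 0; 0 0 0 0 0; 0 0 0 0 0"

```text
time: 4.75
tcp_pos: [0.5706, -0.0555, 0.0493]
tool_rot: [0.838, 1.571, 0.839]
ft_force: [-0.3, 0.6, 0.6]
grip_width: -0.001
```

```bash
python3 - <<'E'
from h import *
crop("side",200,120,400,295,3.4,"b3.png")
E
```

```text
(no output)
```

View pics/b3.png

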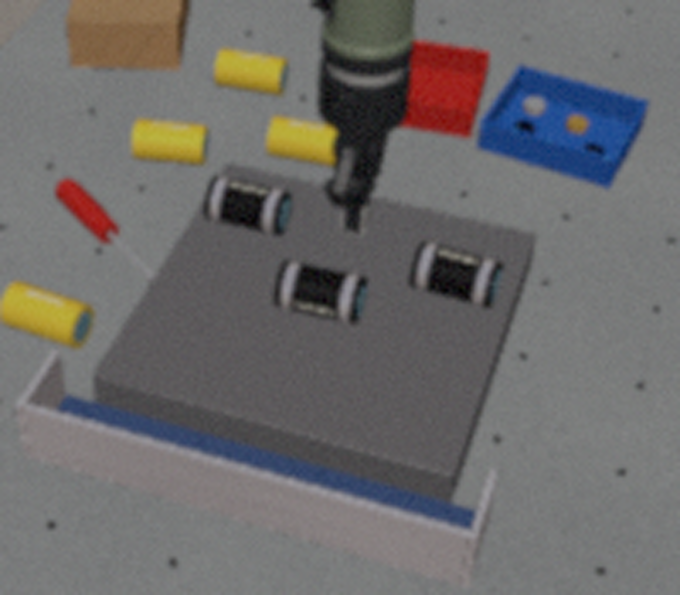

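Emit:
arm_command --series "0 0 0.015 0 0; 0 0 0.02 0 0; 0 0 0.01 0 0; 0 0 0.008 0 0; 0 0 0.008 0 0; 0 0 0.008 0 0; 0 0 0.008 0 0; 0 0 0.008 0 0; 0 0 0.008 0 0; 0 0 0.008 0 0; 0 0 0.008 0 0; 0 0 0.008 0 0"

```text
time: 5.8
tcp_pos: [0.5705, 0.0619, 0.0492]
tool_rot: [-3.048, 1.571, -3.048]
ft_force: [0.6, -1.4, 0.7]
grip_width: -0.002
```

```bash
python3 - <<'E'
from h import *
crop("top",190,145,365,315,3.5,"d1.png")
E
```

```text
(no output)
```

View pics/d1.png

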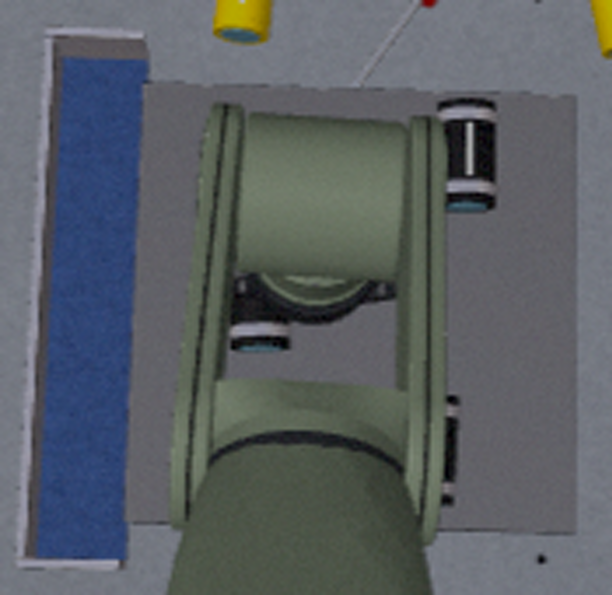

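Emit:
arm_command --series "0 0 0.008 0 0; 0 0 0.008 0 0; 0 0 0.008 0 0; 0 0 0.008 0 0; 0 0 0.008 0 0; 0 0 0.008 0 0; 0 0 0.008 0 0; 0 0 0.008 0 0; 0 0 0.008 0 0; 0 0 0.008 0 0; 0 0 0.008 0 0; 0 0 0.005 0 0"

```text
time: 6.85
tcp_pos: [0.5705, 0.1553, 0.0493]
tool_rot: [1.425, 1.57, 1.426]
ft_force: [0.0, 0.4, -0.9]
grip_width: 0.001
```

```bash
python3 - <<'E'
from h import *
crop("side",200,120,400,295,3.4,"d2.png")
E
```

```text
(no output)
```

View pics/d2.png

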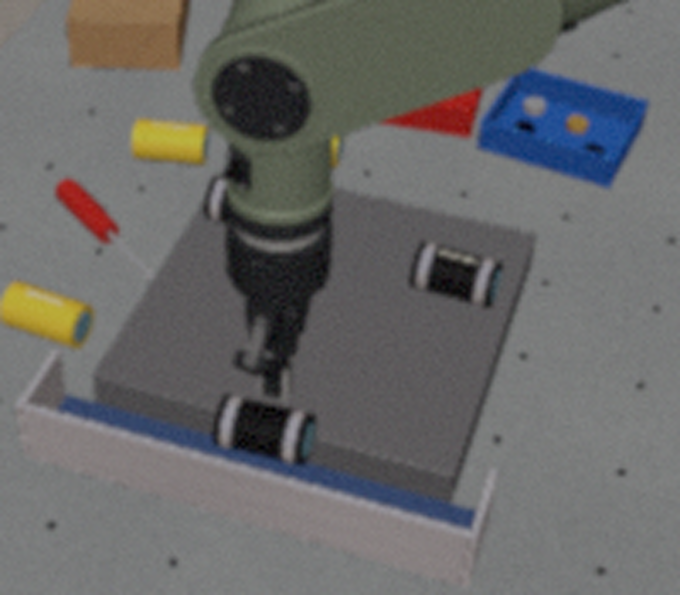

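Emit:
arm_command --series "0 0 0.004 0 0; 0 0 0.004 0 0; 0 0 0.003 0 0; 0 0 0 0 0; 0 0 0 0 0; 0 0 0 0 0"

```text
time: 7.4
tcp_pos: [0.5705, 0.1649, 0.0493]
tool_rot: [-1.645, 1.571, -1.645]
ft_force: [0.1, 0.0, -1.0]
grip_width: -0.003
```

```bash
python3 - <<'E'
from h import *
crop("side",200,120,400,295,3.4,"d3.png")
E
```

```text
(no output)
```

View pics/d3.png

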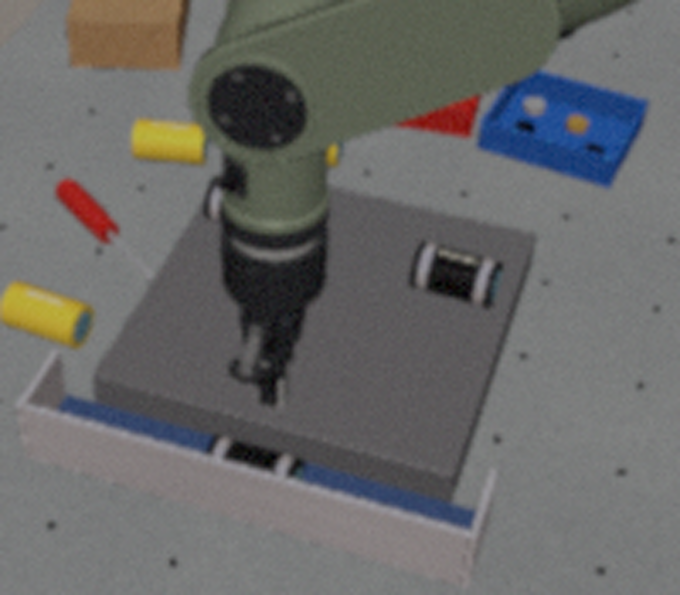

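Emit:
arm_command --series "0 -0.03 -0.01 0 0; 0 -0.03 -0.025 -0.012 0; 0 -0.03 -0.03 -0.015 0; 0 0 -0.035 -0.015 0; 0 0 -0.035 -0.015 0; 0 0 -0.035 -0.015 0; 0 0 -0.035 -0.015 0; 0 0 -0.035 -0.015 0; 0 0.03 0 0 0; 0 0.035 0 0 0; 0 0.025 0 0 0; 0 0 0 0 0"

```text
time: 8.45
tcp_pos: [0.4645, -0.0717, 0.0423]
tool_rot: [2.809, 1.559, 2.808]
ft_force: [-0.8, 0.8, 0.4]
grip_width: -0.002
```

```bash
python3 - <<'E'
from h import *
crop("side",200,120,400,295,3.4,"e1.png")
E
```

```text
(no output)
```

View pics/e1.png

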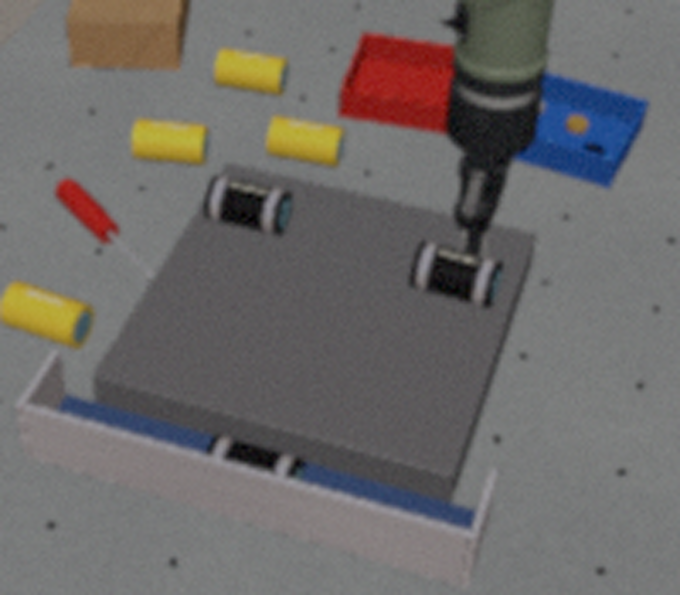

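Emit:
arm_command --series "0 0 0.006 0 0; 0 0 0.006 0 0; 0 0 0.006 0 0; 0 0 0.005 0 0; 0 0 0.005 0 0; 0 0 0.005 0 0; 0 0 0.005 0 0; 0 0 0.005 0 0; 0 0 0.005 0 0; 0 0 0.003 0 0; 0 0 0.002 0 0; 0 0 0 0 0"

```text
time: 9.5
tcp_pos: [0.4694, -0.0192, 0.0469]
tool_rot: [2.721, 1.57, 2.722]
ft_force: [-0.4, -1.0, -0.7]
grip_width: -0.004
```

```bash
python3 - <<'E'
from h import *
crop("side",200,120,400,295,3.4,"e2.png")
E
```

Emit:
arm_command --series "0 0 -0.02 0 0; 0 0 -0.025 0 0; 0 0 -0.015 0 0; 0 0 0 0 0; 0 0 0 0 0; 0 0 0 0 0; 0 0 0 0 0; 0 0 0 0 0; 0 0 0 0 0; 0 0 0 0 0; 0 0 0 0 0"

```text
time: 10.47
tcp_pos: [0.4696, -0.0793, 0.047]
tool_rot: [2.649, 1.571, 2.65]
ft_force: [-0.3, 0.4, -0.3]
grip_width: 0.001
```

```bash
python3 - <<'E'
from h import *
crop("side",200,120,400,295,3.4,"e3.png")
a=cv2.imread("pics/e2.png");b=cv2.imread("pics/e3.png")
cv2.imwrite("pics/e23.png",cv2.resize(np.hstack([a[60:520,150:600],b[60:520,150:600]]),None,fx=.88,fy=.88))
E
```

```text
(no output)
```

View pics/e23.png

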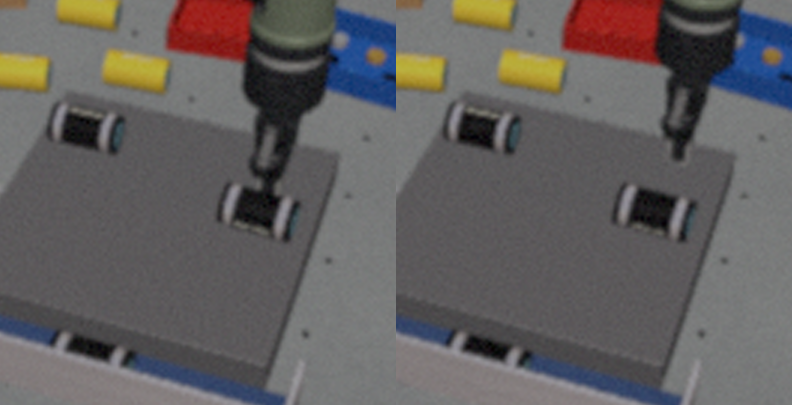

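Emit:
arm_command --series "0 0 0.015 0 0; 0 0 0.02 0 0; 0 0 0.01 0 0; 0 0 0.008 0 0; 0 0 0.008 0 0; 0 0 0.008 0 0; 0 0 0.008 0 0; 0 0 0.008 0 0; 0 0 0.008 0 0; 0 0 0.008 0 0; 0 0 0.008 0 0; 0 0 0.008 0 0"

```text
time: 11.52
tcp_pos: [0.4696, 0.0381, 0.047]
tool_rot: [1.273, 1.571, 1.273]
ft_force: [0.0, -0.5, 0.1]
grip_width: 0.003
```

```bash
python3 - <<'E'
from h import *
crop("side",200,120,400,295,3.4,"f1.png")
E
```

```text
(no output)
```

View pics/f1.png

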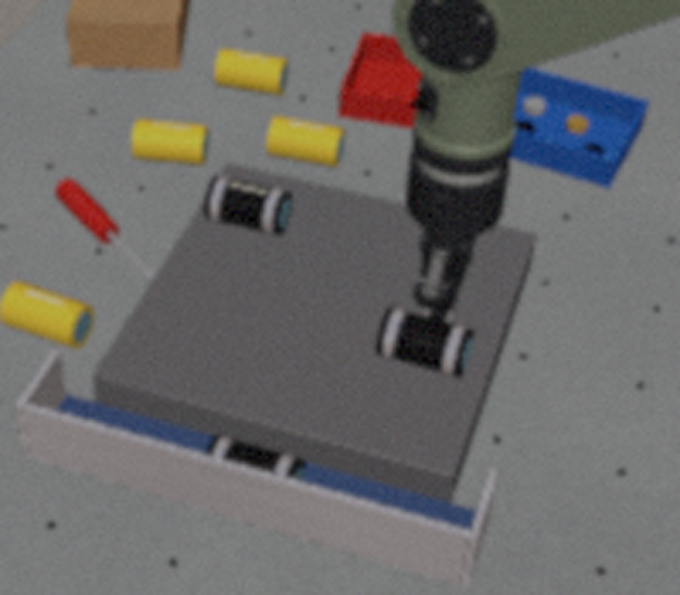

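Emit:
arm_command --series "0 0 0.008 0 0; 0 0 0.008 0 0; 0 0 0.008 0 0; 0 0 0.008 0 0; 0 0 0.008 0 0; 0 0 0.008 0 0; 0 0 0.008 0 0; 0 0 0.008 0 0; 0 0 0.008 0 0; 0 0 0.008 0 0; 0 0 0.008 0 0; 0 0 0.008 0 0"

```text
time: 12.57
tcp_pos: [0.4696, 0.1341, 0.047]
tool_rot: [-2.837, 1.571, -2.837]
ft_force: [-0.4, -0.3, -0.3]
grip_width: 0.001
```

Emit:
arm_command --series "0 0 0.008 0 0; 0 0 0.008 0 0; 0 0 0.005 0 0; 0 0 0.004 0 0; 0 0 0.004 0 0; 0 0 0.002 0 0; 0 0 0 0 0; 0 0 0 0 0; 0 0 0 0 0; 0 0 0 0 0"

```text
time: 13.4
tcp_pos: [0.4696, 0.164, 0.047]
tool_rot: [-2.139, 1.571, -2.139]
ft_force: [0.3, 0.5, 0.6]
grip_width: 0.0
```

```bash
python3 - <<'E'
from h import *
crop("side",200,120,400,295,3.4,"f2.png")
E
```

```text
(no output)
```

View pics/f2.png

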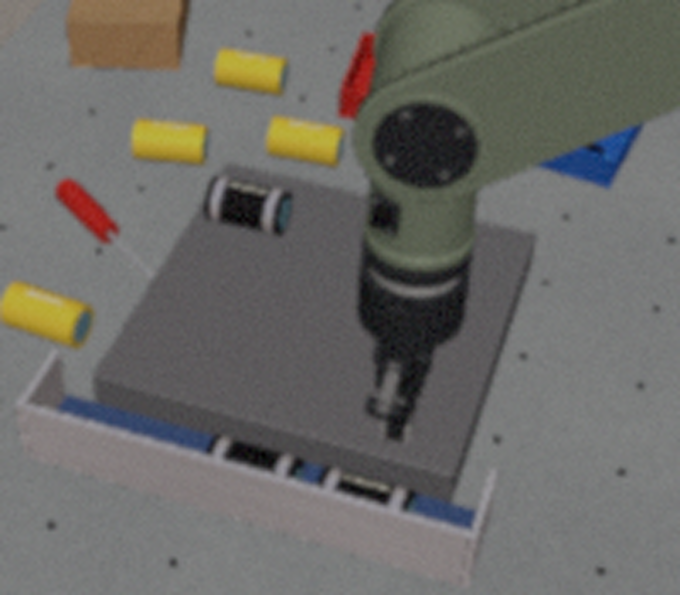

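Emit:
arm_command --series "0 -0.03 -0.01 0 0; 0 -0.035 -0.02 0.015 0; 0 -0.025 -0.028 0.02 0; 0 0 -0.028 0.022 0; 0 0 -0.028 0.022 0; 0 0 -0.028 0.022 0; 0 0 -0.028 0.022 0; 0 0 -0.028 0.022 0; 0 0 -0.028 0.022 0; 0 0 -0.02 0.021 0; 0 0 -0.015 0.010 0; 0 0 0 0 0"

```text
time: 14.45
tcp_pos: [0.6687, -0.0997, 0.1354]
tool_rot: [-0.737, 1.568, -0.741]
ft_force: [-0.0, 0.3, -0.1]
grip_width: -0.002
```

Emit:
arm_command --series "0 0.03 0 0 0; 0 0.035 0 0 0; 0 0.023 0 0 0; 0 0 0 0 0; 0 0 0 0 0; 0 0 0 0 0"

```text
time: 14.95
tcp_pos: [0.6673, -0.0952, 0.0489]
tool_rot: [-0.199, 1.57, -0.199]
ft_force: [0.3, -0.6, 0.9]
grip_width: 0.007
```

```bash
python3 - <<'E'
from h import *
crop("side",200,120,400,295,3.4,"g1.png")
E
```

```text
(no output)
```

View pics/g1.png

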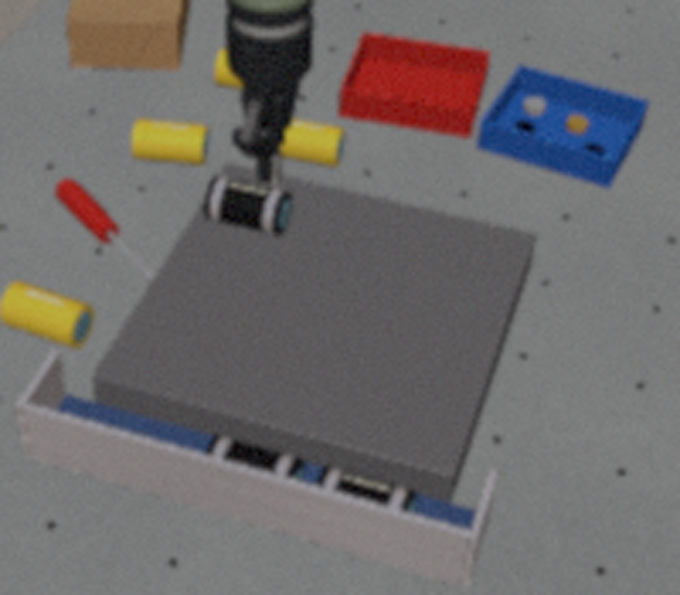

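Emit:
arm_command --series "0 0 0.006 0 0; 0 0 0.006 0 0; 0 0 0.006 0 0; 0 0 0.005 0 0; 0 0 0.005 0 0; 0 0 0.005 0 0; 0 0 0.005 0 0; 0 0 0.005 0 0; 0 0 0.004 0 0; 0 0 0.002 0 0; 0 0 0.001 0 0; 0 0 0 0 0"

```text
time: 16.0
tcp_pos: [0.6669, -0.0452, 0.0474]
tool_rot: [0.386, 1.57, 0.386]
ft_force: [1.4, -3.0, 1.8]
grip_width: 0.001
```

```bash
python3 - <<'E'
from h import *
crop("side",200,120,400,295,3.4,"g2.png")
E
```

Emit:
arm_command --series "0 0 -0.02 0 0; 0 0 -0.025 0 0; 0 0 -0.02 0 0; 0 0 0 0 0; 0 0 0 0 0; 0 0 0 0 0; 0 0 0 0 0; 0 0 0 0 0; 0 0 0 0 0; 0 0 0 0 0; 0 0 0 0 0; 0 0 0 0 0"

```text
time: 17.05
tcp_pos: [0.6669, -0.1102, 0.0475]
tool_rot: [0.298, 1.571, 0.298]
ft_force: [0.4, -0.9, -0.1]
grip_width: -0.001
```

```bash
python3 - <<'E'
from h import *
crop("side",200,120,400,295,3.4,"g3.png")
a=cv2.imread("pics/g2.png");b=cv2.imread("pics/g3.png")
cv2.imwrite("pics/g23.png",np.hstack([a[60:520,50:440],b[60:520,50:440]]))
E
```

```text
(no output)
```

View pics/g23.png

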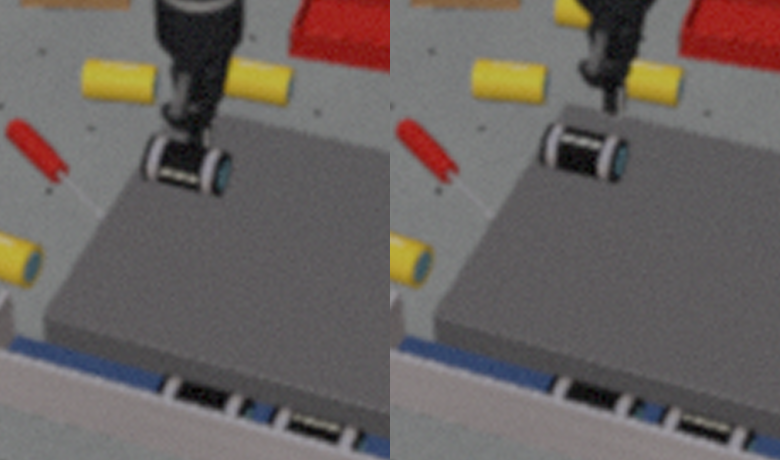

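Emit:
arm_command --series "0.08 -0.035 0 0 0; 0.08 -0.035 0 0 0; 0.08 -0.035 0 0 0; 0.08 0 0 0 0; 0.08 0 0 0 0; 0.08 0 0 0 0"

```text
time: 17.6
tcp_pos: [0.6667, -0.1104, 0.1526]
tool_rot: [-0.297, 1.571, -0.297]
ft_force: [-0.1, 0.7, -0.5]
grip_width: 0.85
```

```bash
python3 - <<'E'
from h import *
crop("side",240,140,320,220,7,"i1.png")
crop("top",290,160,365,250,6,"i2.png")
E
```

```text
(no output)
```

View pics/i1.png

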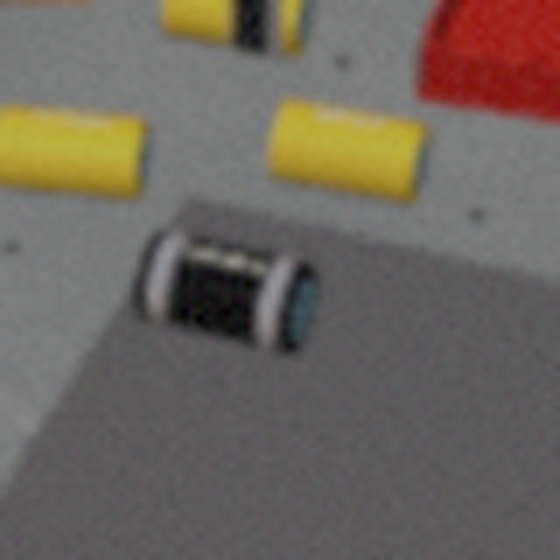

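View pics/i2.png

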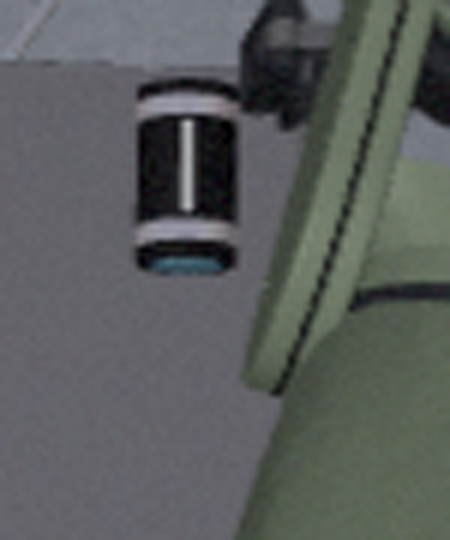

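Emit:
arm_command --series "0.085 0 0.025 0 0; 0.085 0 0.03 0 0; 0.085 0 0.022 0 0; 0.085 0.02 0 0 0; 0.085 0.03 0 0 0; 0.085 0.03 0 0 0; 0.085 0.02 0 0 0; 0.085 0.009 0 0 0; 0.085 0 0 0 0"

```text
time: 18.45
tcp_pos: [0.6629, -0.0328, 0.0383]
tool_rot: [2.966, 1.561, 2.966]
ft_force: [-1.4, 0.5, -0.2]
grip_width: 0.99
```

```bash
python3 - <<'E'
from h import *
crop("side",220,120,340,230,6,"j1.png")
E
```

```text
(no output)
```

View pics/j1.png

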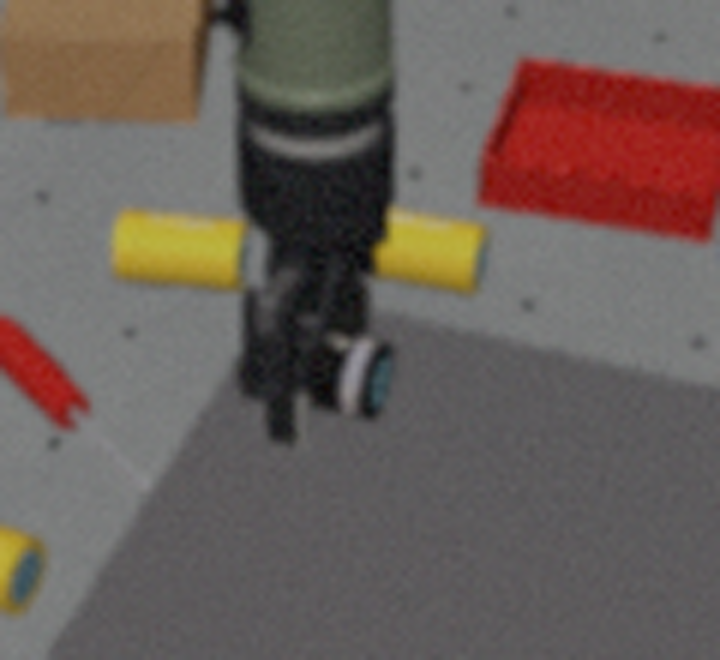

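Emit:
arm_command --series "0.085 0 0 0 0; 0.03 0 0 0 0; 0.03 0 0 0 0; 0.03 0 0 0 0; 0.03 0 0 0 0; 0.03 0 0 0 0; 0.03 0 0 0 0; 0.03 0 0 0 0; 0.03 0 0 0 0"

```text
time: 19.25
tcp_pos: [0.668, -0.034, 0.0453]
tool_rot: [-0.332, 1.568, -0.332]
ft_force: [-1.1, -1.4, 6.1]
grip_width: 0.447
```

```bash
python3 - <<'E'
from h import *
crop("side",220,120,340,230,6,"j2.png"); print(bot.sense()["tcp_pos"])
E
```

```text
[ 0.66797955 -0.03396478  0.04525933]
```

View pics/j2.png

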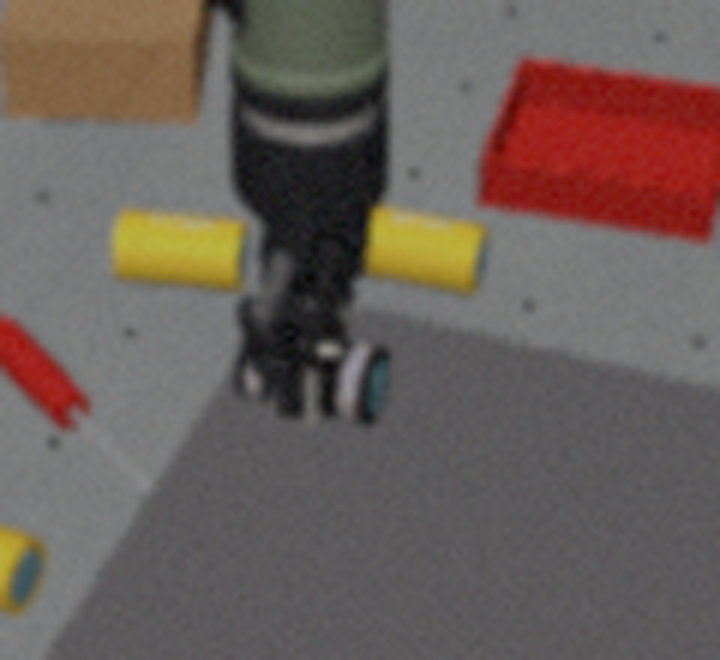

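Emit:
arm_command --series "0.03 -0.01 0 0 0; 0.03 -0.025 0 0 0; 0.03 -0.035 0 0 0; 0.03 -0.035 0 0 0; 0.03 -0.025 0 0 0; 0.03 0 -0.015 -0.004 0; 0.03 0 -0.025 -0.007 0; 0.03 0 -0.033 -0.009 0; 0.03 0 -0.033 -0.009 0; 0.03 0 -0.033 -0.009 0; 0.03 0 -0.033 -0.009 0; 0.03 0 -0.033 -0.009 0"

```text
time: 20.3
tcp_pos: [0.6083, -0.2396, 0.1709]
tool_rot: [2.657, 1.566, 2.657]
ft_force: [0.6, -0.5, -2.7]
grip_width: 0.448
```

Emit:
arm_command --series "0.03 0 -0.033 -0.009 0; 0.03 0 -0.033 -0.009 0; 0.03 0 -0.02 -0.005 0; 0.03 0 -0.012 -0.002 0; 0.03 0 0 0 -0.08; 0.03 0 0 0 0; 0.03 0 0 0 0; 0.03 0 0 0 0"

```text
time: 20.97
tcp_pos: [0.5857, -0.3352, 0.1725]
tool_rot: [2.24, 1.569, 2.32]
ft_force: [-0.8, 0.6, -3.3]
grip_width: 0.448
```

```bash
python3 - <<'E'
from h import *
crop("side",250,80,400,200,5,"k1.png"); print(bot.sense()["tcp_pos"])
crop("top",340,140,500,300,3.5,"k2.png")
E
```

```text
[ 0.58587053 -0.33521316  0.1728148 ]
```

View pics/k1.png

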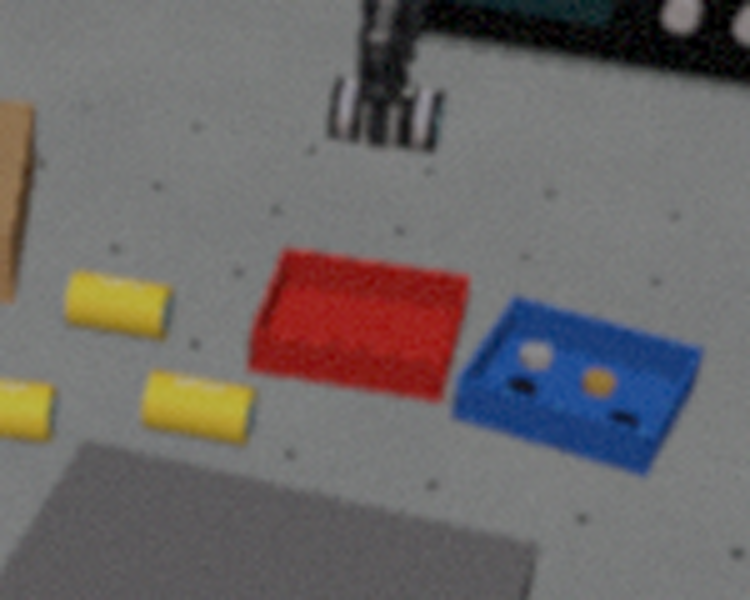

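View pics/k2.png

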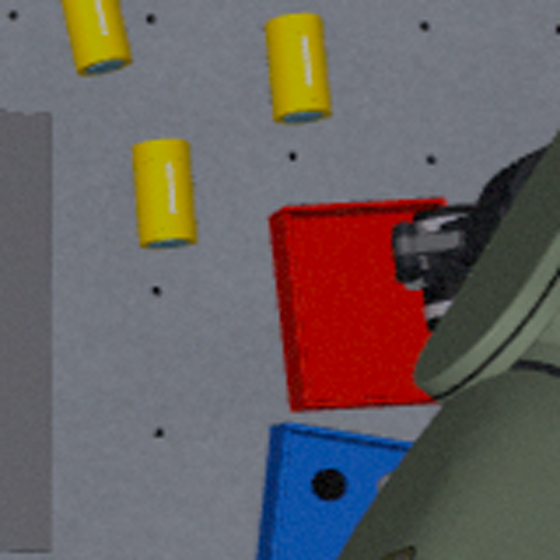

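```bash
python3 - <<'E'
from h import *
def t(x,y): return 250+(x+.5)/5-.5,80+(y+.5)/5-.5
T=np.array([w("side",*t(x,y),z) for x,y,z in [(287,250,.035),(468,275,.035),(250,370,0),(442,400,0)]]);print(T)
for X in [(.5857,-.3352,.0)]:
  for n,x0,y0,s in [("side",250,80,5),("top",340,140,3.5)]:
    p=px(n,np.array(X)); print(n,(p[0]-x0)*s,(p[1]-y0)*s)
E
```

```text
[[ 0.65899193 -0.38768542  0.035     ]
 [ 0.52582658 -0.40092855  0.035     ]
 [ 0.65273718 -0.28122832  0.        ]
 [ 0.51573113 -0.29318062  0.        ]]
side 358.8719962130915 345.60120173894205
top 347.42770774493795 313.33693288668337
```

Emit:
arm_command --series "0.03 0.02 -0.004 0.001 0; 0.03 0.03 0 0 0; 0.03 0.035 0 0 0; 0.03 0.03 0 0 0; 0.03 0.02 0 0 0; 0.03 0.01 0 0 0; 0.03 0.006 0 0 0; 0.03 0.004 0 0 0; 0.03 0 0 0 0; 0.03 0 0 0 0; 0.03 0 0 0 0"

```text
time: 21.98
tcp_pos: [0.5885, -0.3413, 0.0206]
tool_rot: [-0.743, 1.567, -0.663]
ft_force: [-0.5, 0.6, -3.6]
grip_width: 0.455
```

```bash
python3 - <<'E'
from h import *
crop("side",250,80,400,200,5,"l1.png"); print(bot.sense()["tcp_pos"],bot.sense()["ft_force"])
E
```

```text
[ 0.58838918 -0.34126116  0.02045596] [ 0.54635208  0.35050689 -2.97534567]
```

View pics/l1.png

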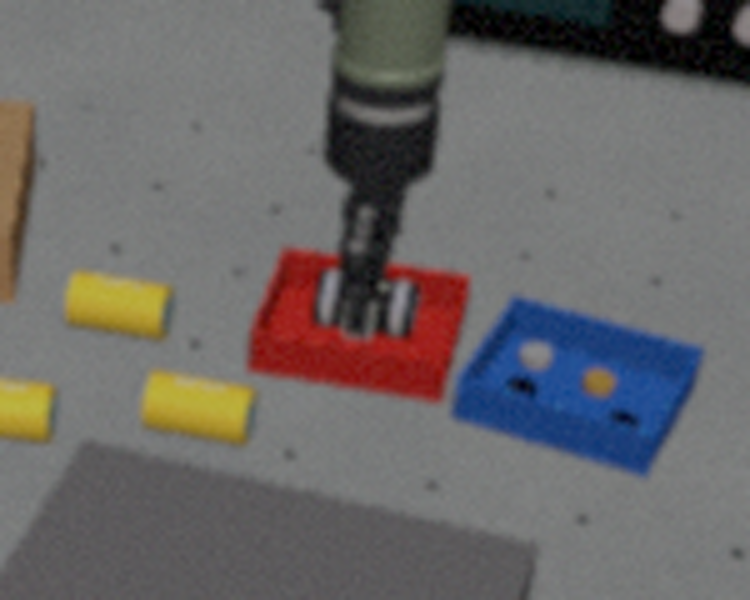

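Emit:
arm_command --series "0.03 0.003 0 0 0; 0.03 0.003 0 0 0; 0.03 0.002 0 0 0; 0.03 0 0 0 0; 0.03 0 0 0 0; 0.03 0 0 0 0"

```text
time: 22.53
tcp_pos: [0.5871, -0.3403, 0.0103]
tool_rot: [2.38, 1.571, 2.46]
ft_force: [0.6, -0.4, -2.5]
grip_width: 0.449
```

Just above or on the tray floor; release and lift.

Emit:
arm_command --series "0.06 0 0 0 0; 0.06 0 0 0 0; 0.06 0 0 0 0; 0.06 0 0 0 0; 0.06 0 0 0 0; 0.06 -0.01 0 0 0; 0.06 -0.02 0 0 0; 0.06 -0.035 0 0 0; 0.06 -0.035 0 0 0; 0.06 -0.035 0 0 0; 0.06 -0.035 0 0 0; 0.06 0 0 0 0"

```text
time: 23.53
tcp_pos: [0.5918, -0.3437, 0.1922]
tool_rot: [-0.731, 1.552, -0.651]
ft_force: [0.6, -0.7, 1.5]
grip_width: 0.706
```

Emit:
arm_command --series "0.06 0 0 -0.015 0; 0.06 0 0 -0.025 0; 0.06 0 0 -0.025 0; 0.06 0 0 -0.025 0; 0.06 0 0 -0.025 0; 0.06 0 0 -0.01 0; 0.06 0 0 0 0; 0.06 0 0 0 0; 0.06 0 0 0 0; 0.06 0 0 0 0; 0.06 0 0 0 0; 0.06 0 0 0 0"

```text
time: 24.53
tcp_pos: [0.4633, -0.3502, 0.1803]
tool_rot: [1.054, 1.571, 1.135]
ft_force: [-0.0, 0.6, -0.0]
grip_width: 0.703
```

```bash
python3 - <<'E'
from h import *
crop("side",200,80,400,300,2.7,"m1.png"); crop("top",0,0,560,420,1.4,"m2.png")
E
```

```text
(no output)
```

View pics/m1.png

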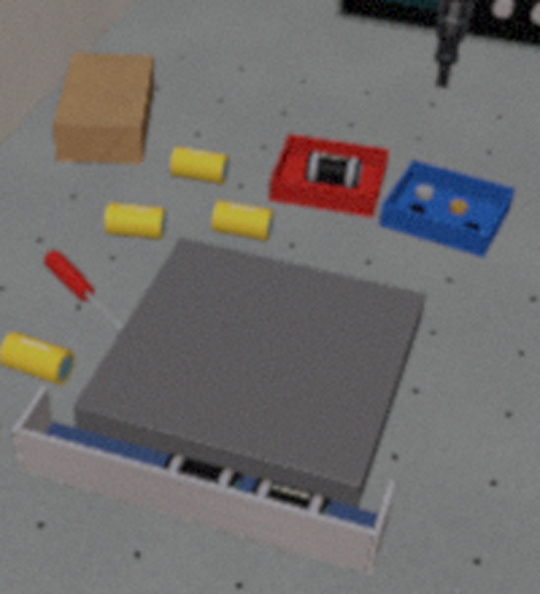

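View pics/m2.png

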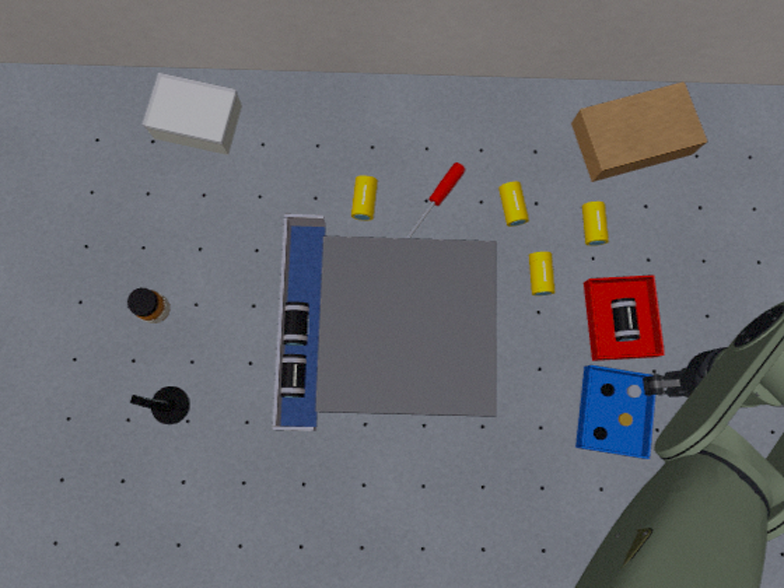

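Two tubes lie in the trough, at about (296,324) and (293,376) in the last top view. The rocker rests in the red tray at about (625,319). The jar, lens mount, screwdriver and yellow tubes haven't moved, and the arm is clear of everything.

```bash
python3 -c "
from bench import bot
print(bot.job_done())"
```

```text
the job is handed in; nothing more can be done
None
```

The two good tubes are in the blue-lined trough and the one that rocks is in the red tray. I handed the job in at about 24.6 s of the 72 s allowed.

- **Finding the bad tube:** I rolled each tube about 30 mm with the shut fingers, drew back and looked again.
    - The middle tube (x ≈ 0.57) and the near tube (x ≈ 0.47) stayed where they were left.
    - The far tube (x ≈ 0.67) rolled back until its index line was nearly on top.
- **Moving them:** I pushed each good tube across the plate and off the +y edge without lifting it, before I tested the far tube. I then gripped the far tube, lifted it into the red tray and released it on the floor.
- **Last checks:** The final pictures from both cameras show two tubes in the trough and one in the red tray. The lens mount, jar, screwdriver and yellow look-alikes are where they started. The highest wrist force I saw in the readings was about 6 N.
- **Disagreements:** The two cameras differed by up to about 6 mm on plate and tube positions, so I used values between them. Nothing failed.

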